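# Show the apprentice which wheel goes where

## Robot

A 6-joint arm with a two-finger parallel gripper is mounted at the origin on the work surface. World frame = base frame: x ahead of the robot, y to its left, z up, the work surface at z = 0. Lengths are in m, angles in degrees, forces in N, time in s.
With the tool pointing down it reaches from about 0.25 to 0.725 m from the base axis. Payload 9.7 kg.
Tool frame: the origin (TCP) lies where the fingers leave the gripper's body, on its centre line; the fingertips stand 73 mm ahead of it and the grasp point (between the pads) lies 54 mm ahead of it; z points along the fingers, y is the line along which they close (so a half turn about z gives the same grasp; the last joint's range is limited). The gripper opens to 85 mm and grips with 20 to 120 N. Pads are 22 mm wide; open, the fingers measure 114 mm over their backs; the gripper's body (76 mm by 85 mm) begins 54 mm behind the grasp point. The pads swing forward as they close: fully open they stand 13 mm farther back than shut.
Start: joints at [-74.943, 4.979, 10.078, 95.1, 0, 90], TCP at [0.143, -0.531, 0.304] pointing down, gripper open.
Joint ranges: [-179.16, 179.16], [-48.56, 103.87], [-65.8, 70.77], [-126.05, 130.52], [-82.76, 87.17], [-180, 180]. Speed limits (degrees/s): [127.2, 127.2, 147.25, 180, 180, 180].

## Interface

Orientations are given as [roll, pitch, yaw] about the fixed x, y, z axes, in that order (R = Rz(yaw) Ry(pitch) Rx(roll)).
In Python, from workcell import sensors, imaging, bot gives the robot as it stands.
- The arm moves only by the tool apply_moves, never from a script. Its argument "rows" is a list of rows, each a list of 3 entries, a list of its own where there are three numbers: the shift along the tool's x, y, z in units of 10 cm (1.0 is 10 cm), then the turn, a rotation vector about the tool's x, y, z in units of 30 degrees (1.0 is 30 degrees), then the opening, from 0 (shut) to 1 (fully open). A call has 1 to 20 rows; each row is the pose to reach, as a shift and turn from the pose commanded when the call began, along the tool's axes at that moment; what a row does not reach only later rows make up. A row lasts 1/10 s, in which the tool goes at most 50 mm and 8.59 degrees, less where a joint would pass 70% of its speed; a pose out of reach is approached as far as the arm can. A call with a number of a shift or a turn outside -1 to 1 is refused whole. A call with a gripper value outside its range is refused whole. The fingers move at their own pace and stop on an object; "force" is the grip in N (left out, the last holds). Time passes only in rows, so rows that repeat a pose let the fingers close. It gives the time, the measured TCP pose, the force, the opening and the grip force at its end, in the units of the state.
- sensors.get_obs(): the state, without advancing time (a new reading comes with each control period).
- imaging.camera(name): name is "scene" or "top"; returns (picture, depth): 384x512x3 uint8, red, green, blue; 384x512 float32, m along the optical axis (not along the pixel's ray), 0 where there is no reading.
- imaging.get_calibration(name): a dict with "intrinsics" (3x3 intrinsics, pixels), "world_from_camera" (4x4, takes a point from camera to world coordinates). Camera axes: x right, y down, z forward; pixel columns grow to the right and rows downward; lengths in m; the calibration is good to about 2 mm. A picture is of the moment at which its call begins. get_calibration takes no time and is no camera call.
- bot.job_done(): hands the job in; it is judged then, once.
The state is a dict: "time": time; "q": joint angles; "qd": joint speeds; "joint_efforts": joint torques, N m; "ee_pos": TCP position; "tcp_rot": TCP orientation; "wrist_force": force on the tool from outside, world axes, zero at the start; "torque": the same for the moment, N m; "opening": finger opening in m; "grasp_force": force on a finger pad.
Only numpy, scipy, OpenCV 4.12 (cv2) and the standard library are available. Lean on these libraries where they do the work, as an engineer would, in place of code of your own. Each camera call takes 0.05 s, during which the arm holds its last target. There are 200 camera calls.

## Task

One rear wheel is off the model race car on the stand. Show the apprentice the repair by pointing, fingertips held directly above the thing, within about 4 cm, for a good two seconds each: first at the bare end of the rear axle, then at the spare wheel that matches the one on the axle's other end, last at the cross-shaped wheel-nut wrench, and finish still pointing at it. Touch and move nothing, and travel with the hand high, so that it never comes down over the fitted rear wheel, a wrong spare or another tool.

Things in the scene. Friction and masses are not known exactly. Their poses are not given: they have to be found in the camera images.
- bare_end (a point): First thing to point at: the bare rear axle end, where the wheel is missing; it can be on either side of the car. A dark steel collar, 12 mm across and 14 mm long, on a level 6 mm steel axle. The point is on top of the collar at its middle, 96 mm above the bench, 69 mm sideways of the car's centre line. z up, y along the axle. Inboard of it motor and side plates rise to 112 mm.
- rear_axle_mid (a point): Middle of the car's rear axle, 90 mm above the bench; x to the nose, y along the axle, z up. The wheels' places are 69 mm to either side. The car is fixed: a flat black chassis 300 mm long on a grey stand, narrower front wheels, below 125 mm in all. Its nose is to the robot's left (+y), turned up to 15 degrees away from the robot or 52 back to it; the rear is on the mat's side.
- fitted_top (a point): Topmost point of the rear wheel that is fitted at the axle's other end, 115 mm above the bench. The wheel stands upright on the axle: black tyre 50 mm in diameter, 32 mm wide, white rim with five openings. Not to be pointed at.
- spare_wide_top (a point): Second thing to point at: the wide spare wheel, like the fitted rear one: black tyre 50 mm in diameter, 32 mm high as it lies, white rim 34 mm across. The wheel lies flat on its side on the mat. The point is the centre of its upper face, 36 mm above the bench. Four spares lie on a grey mat (190 by 180 mm) amid the bench, two by two, about 88 mm apart, in any order.
- spare_narrow_a_top (a point): A narrow front wheel, not wanted: black tyre 44 mm in diameter, only 20 mm high as it lies, white rim. The wheel lies flat on its side on the mat. The point is the centre of its upper face, 24 mm above the bench.
- spare_narrow_b_top (a point): Another narrow front wheel, the same as the first, not wanted. The point is the centre of its upper face, 24 mm above the bench.
- spare_rim_top (a point): A bare white rim without tyre, not wanted: 34 mm in diameter, 32 mm high as it lies on its side on the mat. The point is the centre of its upper face, 36 mm above the bench.
- wrench_mid (a point): Third thing to point at: the four-armed cross wrench for wheel nuts, plain steel, a plus sign 96 mm from tip to tip with a small socket at the end of each arm, lying flat on the bench on the robot's right. The point is the top of its middle, 13 mm above the bench. It lies in a row with the hex driver and the pliers, about 100 mm from one to the next, in any order.
- driver_mid (a point): Hex driver, not wanted: black grip 100 mm long with square ends 19 mm wide, and a thin steel blade 83 mm long, lying flat. The point is above the grip's front end, 19 mm above the bench.
- pliers_mid (a point): Small pliers, not wanted: about 140 mm long, black grips, steel jaws, lying flat. The point is the top of the pivot, 12 mm above the bench.
Things that resemble listed ones, but are neither listed nor needed, are in the scene too. Leave any orange look-alike of the part that bears wrench_mid alone.

How it is judged:
By the outcome, as a careful person would: the job done as asked, in the order asked, and still so for the second after the job is handed in, with the robot touching nothing.
It also fails if it takes over 58 s, if anything falls off the work surface, if the arm or the gripper's body presses on something with over 40 N, if the wrist force passes 120 N, or if a joint passes its speed limit or range.

## Working session

There is one attempt and no reset: what is moved stays moved. The work goes in short steps, Python scripts to look and compute and a tool call to move; the robot and the scene stay as the last step left them, time stands still between calls to the robot, and variables do not carry over. Pictures are saved under pics/ and viewed, at most 10 in all, crops included, and the job is handed in when it is done.

Besides the shell and the picture viewer there is one more tool, called after "Emit:" as name(argument=value, ...), one argument or row to a line, values as JSON. apply_moves: Moves the arm, as the interface text tells. Its arguments: {"type":"object","properties":{"rows":{"type":"array"},"force":{"type":"number"}},"required":["rows"]}

```bash
mkdir -p pics; python3 - <<'E'
from workcell import sensors, imaging, bot
import cv2,numpy as np
for n in("top","scene"):
    p,d=imaging.camera(n);c=imaging.get_calibration(n)
    np.savez(f"{n}.npz",p=p,d=d,K=c["intrinsics"],T=c["world_from_camera"])
    cv2.imwrite(f"pics/{n}.png",cv2.resize(p[:,:,::-1],(800,600),interpolation=cv2.INTER_CUBIC))
    print(n,np.round(c["world_from_camera"],3).tolist())
print(sensors.get_obs())
E
```

```text
top [[0.018, -0.998, 0.062, 0.471], [-1.0, -0.018, -0.005, -0.129], [0.006, -0.062, -0.998, 1.129], [0.0, 0.0, 0.0, 1.0]]
scene [[0.409, 0.779, -0.475, 1.02], [0.913, -0.355, 0.204, -0.323], [-0.01, -0.517, -0.856, 0.926], [0.0, 0.0, 0.0, 1.0]]
{'time': 0.1, 'q': array([-7.49441507e+01,  5.00749677e+00,  1.00375874e+01,  9.50988211e+01,
       -7.31184135e-04,  9.00019674e+01]), 'qd': array([ 0.09208128, -0.06600736,  0.10428023, -0.10154162, -0.06995016,
       -0.04124662]), 'joint_efforts': array([-7.08318075e-04, -5.21559656e+01,  4.65654588e+01,  1.60671707e-02,
        2.49572855e-05,  2.02343648e-05]), 'ee_pos': array([ 0.14283389, -0.53100288,  0.30324565]), 'tcp_rot': array([-1.79931270e+02,  7.33543667e-04,  1.50538828e+01]), 'wrist_force': array([-0.35165883, -0.06008261,  0.39118444]), 'torque': array([-0.01813525, -0.00907114, -0.01229616]), 'grasp_force': 0.0, 'opening': 0.08568555601521538}
```

View pics/top.png

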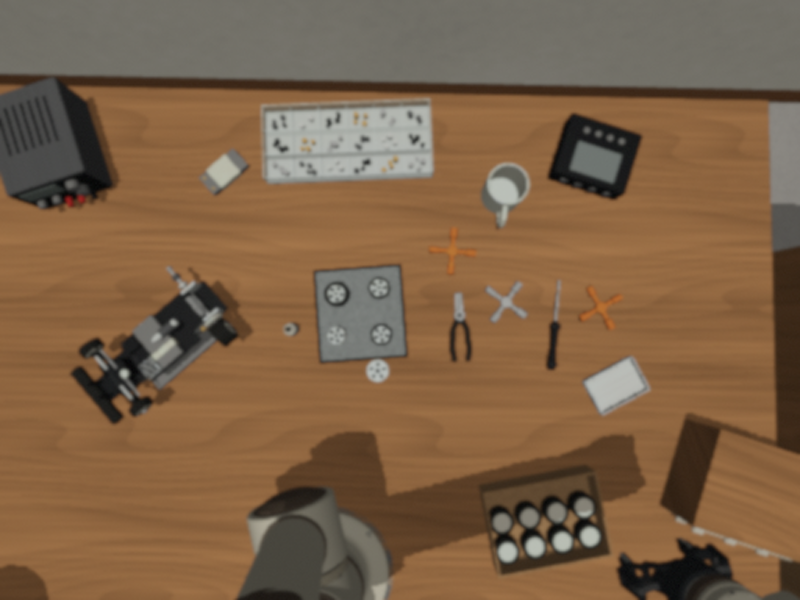

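View pics/scene.png

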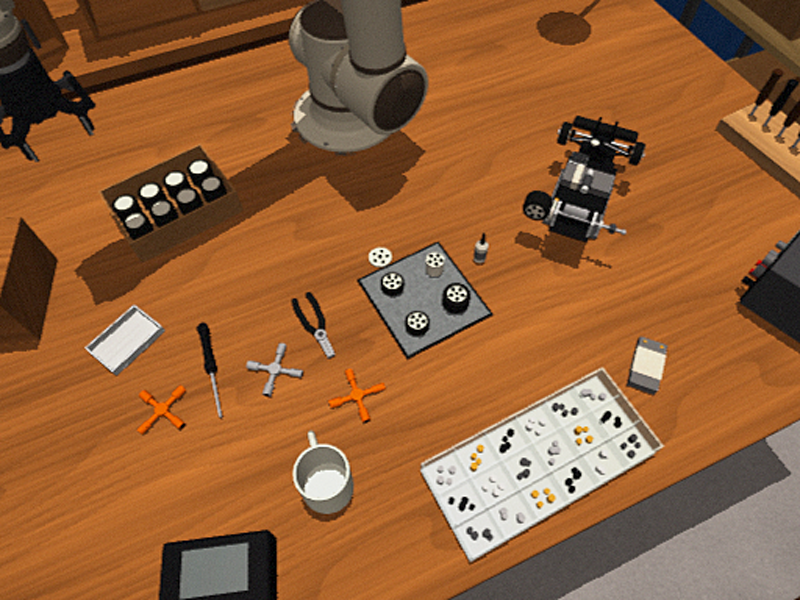

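The top view shows the car with its nose at lower left. The fitted rear wheel is at (225,328) and the bare axle end near (180,278).

| Target | Candidates in the top view | Choice |
|---|---|---|
| Spare wheel | (337,293) large black, (379,288) and (382,334) narrow, (336,336) bare rim, (377,371) white disc off the mat | (337,293), the tallest and widest; scene (456,296) |
| Wrench | steel cross (507,302), orange crosses (452,251) and (601,308) | steel cross (507,302); scene (275,369) |
| Axle end | bare end near (180,278), fitted wheel (225,328) | bare end; scene near (610,230) |

I'll check these choices in one close crop.

```bash
python3 - <<'E'
import cv2,numpy as np
t=np.load("top.npz")["p"][:,:,::-1];s=np.load("scene.npz")["p"][:,:,::-1]
def c(p,x,y,w,h):return cv2.resize(p[y:y+h,x:x+w],(400,300),interpolation=cv2.INTER_CUBIC)
# origins in native px; scale 5 (80x60)
a=np.vstack([np.hstack([c(t,90,160,80,60),c(s,330,65,80,60)]),np.hstack([c(t,195,165,80,60),c(s,230,150,80,60)])])
cv2.imwrite("pics/crop.png",a)
E
```

```text
(no output)
```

View pics/crop.png

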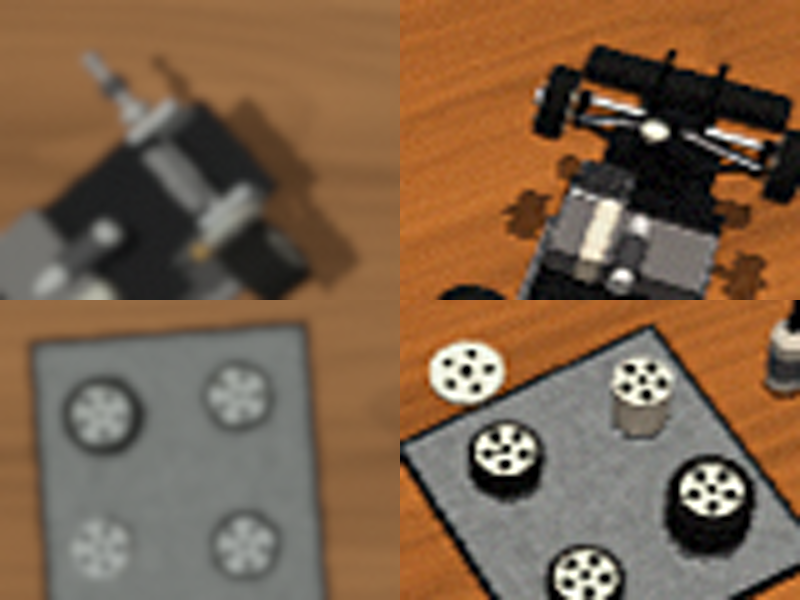

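The crop confirms the choices. The wide spare is the tall black tyre at top (215.6,188), scene (292.4,188.4). The top view's dark collar is at (112.4,177). I'll read the collar in the scene view too.

```bash
cat > h.py <<'E'
import numpy as np
D={n:np.load(n+".npz") for n in("top","scene")}
def ray(n,u,v):
    K,T=D[n]["K"],D[n]["T"]; r=T[:3,:3]@np.linalg.solve(K,[u,v,1]); return T[:3,3],r
def at(n,u,v,z):
    o,r=ray(n,u,v); return o+r*(z-o[2])/r[2]
def tri(a,b):
    (o,r),(p,s)=ray("top",*a),ray("scene",*b)
    k=np.linalg.lstsq(np.c_[r,-s],p-o,rcond=None)[0]; A,B=o+k[0]*r,p+k[1]*s
    return np.round((A+B)/2,3),round(np.linalg.norm(A-B),4)
def pix(n,P):
    K,T=D[n]["K"],D[n]["T"]; c=T[:3,:3].T@(P-T[:3,3]); u=K@c; return np.round(u[:2]/u[2],1)
E
python3 - <<'E'
from h import *
import cv2
print("spare",tri((215.6,188),(292.4,188.4)),at("top",215.6,188,.036))
print("wrench",tri((324.5,193.3),(176,236)),at("top",324.5,193.3,.013))
b=at("top",112.4,177,.094); print("bare",b,pix("scene",b)); f=at("top",143,211,.115); print("fit",f,pix("scene",f),np.linalg.norm((b-f)[:2]))
s=D["scene"]["p"][:,:,::-1]
cv2.imwrite("pics/axle.png",cv2.resize(s[115:175,325:405],(800,600),interpolation=cv2.INTER_CUBIC))
E
```

```text
spare (array([ 0.552, -0.008,  0.032]), np.float64(0.0039)) [ 0.55114816 -0.0099034   0.036     ]
wrench (array([ 0.543, -0.35 ,  0.007]), np.float64(0.0053)) [ 0.54228585 -0.35180543  0.013     ]
bare [0.57371848 0.2866558  0.094     ] [391.4 145.4]
fit [0.47578377 0.18693157 0.115     ] [343.4 127.2] 0.13977170498245126
```

View pics/axle.png

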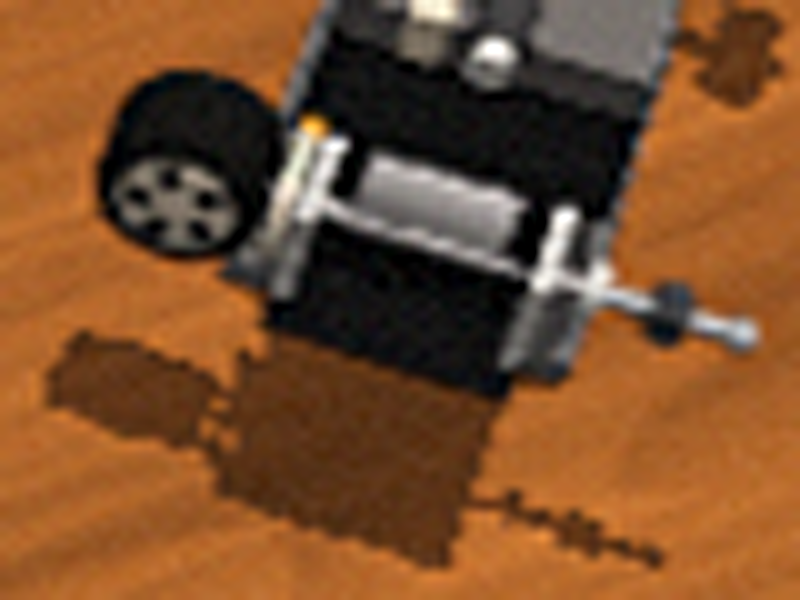

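The collar in the scene view is at (392,145.8), and the top view projects to (391.4,145.4), so they agree.

Target points:
- **Bare end:** (0.574, 0.287, 0.096)
- **Spare:** (0.552, -0.009, 0.036)
- **Wrench:** (0.542, -0.351, 0.013)

I'll shut the gripper, travel at TCP z of about 0.30, and point with the tips about 25 mm above each target.

Emit:
apply_moves(
  rows=[
    [[0.2, -0.2, 0], [0, 0, -0.2], 0],
    [[0.5, -0.5, 0], [0, 0, -0.45], 0],
    [[0.8, -0.8, 0], [0, 0, -0.7], 0],
    [[1, -1, 0], [0, 0, -1], 0],
    [[1, -1, 0], [0, 0, -1], 0],
  ],
)

```text
time: 0.6
ee_pos: [0.2146, -0.4063, 0.3043]
tcp_rot: [180.0, -0.0, 45.5]
wrist_force: [0.3, -2.5, 1.0]
opening: 0.012
grasp_force: 0.0
```

Emit:
apply_moves(
  rows=[
    [[0.33, -0.1, 0], [0, 0, 0], 0],
    [[0.67, -0.2, 0], [0, 0, 0], 0],
    [[1, -0.32, 0], [0, 0, 0], 0],
  ],
)

```text
time: 0.9
ee_pos: [0.2617, -0.3146, 0.3035]
tcp_rot: [-180.0, -0.0, 44.9]
wrist_force: [0.9, -0.7, 0.6]
opening: 0.0002
grasp_force: 0.0
```

Emit:
apply_moves(
  rows=[
    [[0.33, -0.1, 0], [0, 0, 0], 0],
    [[0.67, -0.2, 0], [0, 0, 0], 0],
    [[1, -0.32, 0], [0, 0, 0], 0],
  ],
)

```text
time: 1.2
ee_pos: [0.3099, -0.2211, 0.3037]
tcp_rot: [-180.0, 0.0, 44.9]
wrist_force: [-0.2, -1.1, 0.6]
opening: 0.0
grasp_force: 0.0
```

Emit:
apply_moves(
  rows=[
    [[0.33, -0.1, 0], [0, 0, 0], 0],
    [[0.67, -0.2, 0], [0, 0, 0], 0],
    [[1, -0.32, 0], [0, 0, 0], 0],
  ],
)

```text
time: 1.5
ee_pos: [0.358, -0.1276, 0.3037]
tcp_rot: [180.0, 0.0, 44.9]
wrist_force: [1.1, -0.3, 1.0]
opening: -0.0001
grasp_force: 0.0
```

Emit:
apply_moves(
  rows=[
    [[0.33, -0.1, 0], [0, 0, 0], 0],
    [[0.67, -0.2, 0], [0, 0, 0], 0],
    [[1, -0.32, 0], [0, 0, 0], 0],
  ],
)

```text
time: 1.8
ee_pos: [0.4062, -0.0341, 0.3036]
tcp_rot: [180.0, 0.0, 44.9]
wrist_force: [0.5, 0.2, 0.5]
opening: -0.0001
grasp_force: 0.0
```

Emit:
apply_moves(
  rows=[
    [[0.33, -0.1, 0], [0, 0, 0], 0],
    [[0.67, -0.2, 0], [0, 0, 0], 0],
    [[1, -0.32, 0], [0, 0, 0], 0],
  ],
)

```text
time: 2.1
ee_pos: [0.4543, 0.0594, 0.3035]
tcp_rot: [-180.0, 0.0, 45.0]
wrist_force: [0.7, -0.5, 0.4]
opening: 0.0001
grasp_force: 0.0
```

Emit:
apply_moves(
  rows=[
    [[0.33, -0.1, 0], [0, 0, 0], 0],
    [[0.67, -0.2, 0], [0, 0, 0], 0],
    [[1, -0.32, 0], [0, 0, 0], 0],
    [[1, -0.32, 0], [0, 0, 0], 0],
  ],
)

```text
time: 2.5
ee_pos: [0.5029, 0.1543, 0.3023]
tcp_rot: [-179.9, 0.1, 45.1]
wrist_force: [-0.1, -0.1, -0.9]
opening: 0.0003
grasp_force: 0.0
```

Emit:
apply_moves(
  rows=[
    [[0.33, -0.1, 0], [0, 0, 0], 0],
    [[0.67, -0.2, 0], [0, 0, 0], 0],
    [[1, -0.3, 0], [0, 0, 0], 0],
  ],
)

```text
time: 2.8
ee_pos: [0.5517, 0.2439, 0.3036]
tcp_rot: [180.0, 0.0, 44.9]
wrist_force: [1.2, 0.4, 0.6]
opening: 0.0001
grasp_force: 0.0
```

Emit:
apply_moves(
  rows=[
    [[0.2, -0.07, 0], [0, 0, 0], 0],
    [[0.44, -0.14, 0], [0, 0, 0], 0],
    [[0.44, -0.14, 0], [0, 0, 0], 0],
    [[0.44, -0.14, 0.1], [0, 0, 0], 0],
    [[0.44, -0.14, 0.25], [0, 0, 0], 0],
    [[0.44, -0.14, 0.4], [0, 0, 0], 0],
    [[0.44, -0.14, 0.55], [0, 0, 0], 0],
    [[0.44, -0.14, 0.7], [0, 0, 0], 0],
    [[0.44, -0.14, 0.8], [0, 0, 0], 0],
    [[0.44, -0.14, 0.8], [0, 0, 0], 0],
  ],
)

```text
time: 3.8
ee_pos: [0.5714, 0.2835, 0.2222]
tcp_rot: [-180.0, 0.1, 45.0]
wrist_force: [-0.0, -0.4, 0.2]
opening: -0.0001
grasp_force: 0.0
```

```bash
python3 - <<'E'
from workcell import imaging
import cv2,numpy as np
p,_=imaging.camera("scene");q,_=imaging.camera("top")
r=lambda a:cv2.resize(a[:,:,::-1],(400,600),interpolation=cv2.INTER_CUBIC)
cv2.imwrite("pics/p1.png",np.hstack([r(p[40:190,310:410]),r(q[110:260,60:160])]))
E
```

```text
(no output)
```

View pics/p1.png

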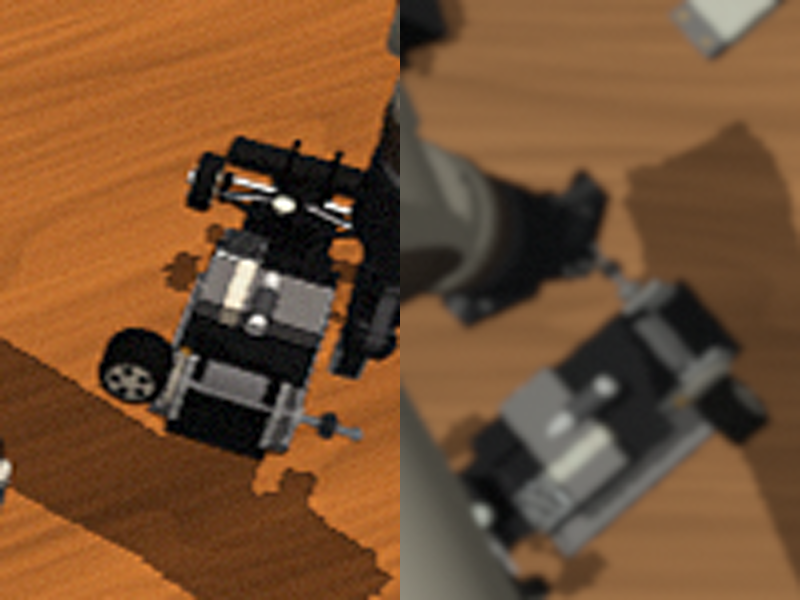

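The fingertips are just above the collar, which is at about (328,425) in the left panel, and nothing is touched. I'll lower the last 27 mm and hold.

Emit:
apply_moves(
  rows=[
    [[0.04, 0, 0.1], [0, 0, 0], 0],
    [[0.04, 0, 0.2], [0, 0, 0], 0],
    [[0.04, 0, 0.27], [0, 0, 0], 0],
    [[0.04, 0, 0.27], [0, 0, 0], 0],
    [[0.04, 0, 0.27], [0, 0, 0], 0],
    [[0.04, 0, 0.27], [0, 0, 0], 0],
    [[0.04, 0, 0.27], [0, 0, 0], 0],
    [[0.04, 0, 0.27], [0, 0, 0], 0],
    [[0.04, 0, 0.27], [0, 0, 0], 0],
    [[0.04, 0, 0.27], [0, 0, 0], 0],
    [[0.04, 0, 0.27], [0, 0, 0], 0],
    [[0.04, 0, 0.27], [0, 0, 0], 0],
    [[0.04, 0, 0.27], [0, 0, 0], 0],
    [[0.04, 0, 0.27], [0, 0, 0], 0],
    [[0.04, 0, 0.27], [0, 0, 0], 0],
    [[0.04, 0, 0.27], [0, 0, 0], 0],
    [[0.04, 0, 0.27], [0, 0, 0], 0],
    [[0.04, 0, 0.27], [0, 0, 0], 0],
    [[0.04, 0, 0.27], [0, 0, 0], 0],
    [[0.04, 0, 0.27], [0, 0, 0], 0],
  ],
)

```text
time: 5.9
ee_pos: [0.5748, 0.2876, 0.1969]
tcp_rot: [-180.0, -0.0, 45.1]
wrist_force: [0.8, 0.0, 0.2]
opening: 0.0
grasp_force: 0.0
```

Emit:
apply_moves(
  rows=[
    [[0, 0, 0], [0, 0, 0], 0],
    [[0, 0, 0], [0, 0, 0], 0],
    [[0, 0, 0], [0, 0, 0], 0],
    [[0, 0, 0], [0, 0, 0], 0],
    [[0, 0, 0], [0, 0, 0], 0],
    [[0, 0, 0], [0, 0, 0], 0],
    [[0, 0, 0], [0, 0, 0], 0],
    [[0, 0, 0], [0, 0, 0], 0],
    [[0, 0, 0], [0, 0, 0], 0],
    [[0, 0, 0], [0, 0, 0], 0],
    [[0, 0, 0], [0, 0, 0], 0],
    [[0, 0, 0], [0, 0, 0], 0],
  ],
)

```text
time: 7.1
ee_pos: [0.5748, 0.2876, 0.1969]
tcp_rot: [180.0, -0.0, 45.1]
wrist_force: [-0.4, 0.1, 1.1]
opening: 0.0
grasp_force: 0.0
```

Emit:
apply_moves(
  rows=[
    [[0, 0, -0.2], [0, 0, 0], 0],
    [[0, 0, -0.5], [0, 0, 0], 0],
    [[0, 0, -0.8], [0, 0, 0], 0],
    [[0, 0, -1], [0, 0, 0], 0],
    [[0, 0, -1], [0, 0, 0], 0],
  ],
)

```text
time: 7.6
ee_pos: [0.5753, 0.2879, 0.3005]
tcp_rot: [179.9, -0.3, 45.1]
wrist_force: [-0.2, -0.1, 0.5]
opening: 0.0001
grasp_force: 0.0
```

Emit:
apply_moves(
  rows=[
    [[-0.25, 0.2, 0], [0, 0, 0], 0],
    [[-0.5, 0.43, 0], [0, 0, 0], 0],
    [[-0.75, 0.65, 0], [0, 0, 0], 0],
  ],
)

```text
time: 7.9
ee_pos: [0.5675, 0.1876, 0.2957]
tcp_rot: [-180.0, 0.1, 45.1]
wrist_force: [0.1, 0.3, 0.4]
opening: 0.0003
grasp_force: 0.0
```

Emit:
apply_moves(
  rows=[
    [[-0.25, 0.2, 0], [0, 0, 0], 0],
    [[-0.5, 0.43, 0], [0, 0, 0], 0],
    [[-0.75, 0.65, 0], [0, 0, 0], 0],
  ],
)

```text
time: 8.2
ee_pos: [0.5605, 0.0883, 0.2959]
tcp_rot: [-180.0, 0.0, 45.1]
wrist_force: [-0.6, 0.2, 0.1]
opening: 0.0004
grasp_force: 0.0
```

Emit:
apply_moves(
  rows=[
    [[-0.25, 0.2, 0], [0, 0, 0], 0],
    [[-0.5, 0.43, 0], [0, 0, 0], 0],
    [[-0.75, 0.64, 0], [0, 0, 0], 0],
    [[-0.75, 0.64, 0], [0, 0, 0], 0],
    [[-0.75, 0.64, 0], [0, 0, 0], 0],
  ],
)

```text
time: 8.7
ee_pos: [0.553, -0.0093, 0.2961]
tcp_rot: [-180.0, 0.0, 45.0]
wrist_force: [0.7, 0.6, 0.4]
opening: -0.0002
grasp_force: 0.0
```

Emit:
apply_moves(
  rows=[
    [[0, 0, 0.2], [0, 0, 0], 0],
    [[0, 0, 0.4], [0, 0, 0], 0],
    [[0, 0, 0.6], [0, 0, 0], 0],
    [[0, 0, 0.8], [0, 0, 0], 0],
    [[0, 0, 0.8], [0, 0, 0], 0],
  ],
)

```text
time: 9.2
ee_pos: [0.5522, -0.0076, 0.2137]
tcp_rot: [-179.8, 0.2, 45.1]
wrist_force: [-0.8, 0.6, -0.0]
opening: -0.0001
grasp_force: 0.0
```

Emit:
apply_moves(
  rows=[
    [[0, 0, 0.2], [0, 0, 0], 0],
    [[0, 0, 0.4], [0, 0, 0], 0],
    [[0, 0, 0.6], [0, 0, 0], 0],
    [[0, 0, 0.75], [0, 0, 0], 0],
    [[0, 0, 0.8], [0, 0, 0], 0],
    [[0, 0, 0.8], [0, 0, 0], 0],
    [[0, 0, 0.8], [0, 0, 0], 0],
    [[0, 0, 0.8], [0, 0, 0], 0],
    [[0, 0, 0.8], [0, 0, 0], 0],
    [[0, 0, 0.8], [0, 0, 0], 0],
    [[0, 0, 0.8], [0, 0, 0], 0],
    [[0, 0, 0.8], [0, 0, 0], 0],
    [[0, 0, 0.8], [0, 0, 0], 0],
    [[0, 0, 0.8], [0, 0, 0], 0],
  ],
)

```text
time: 10.6
ee_pos: [0.5532, -0.0087, 0.1369]
tcp_rot: [-180.0, 0.0, 45.1]
wrist_force: [0.3, -0.1, 0.1]
opening: -0.0003
grasp_force: 0.0
```

```bash
python3 - <<'E'
from workcell import imaging
import cv2
p,_=imaging.camera("scene")
cv2.imwrite("pics/p2.png",cv2.resize(p[100:250,190:390,::-1],(800,600),interpolation=cv2.INTER_CUBIC))
E
```

```text
(no output)
```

View pics/p2.png

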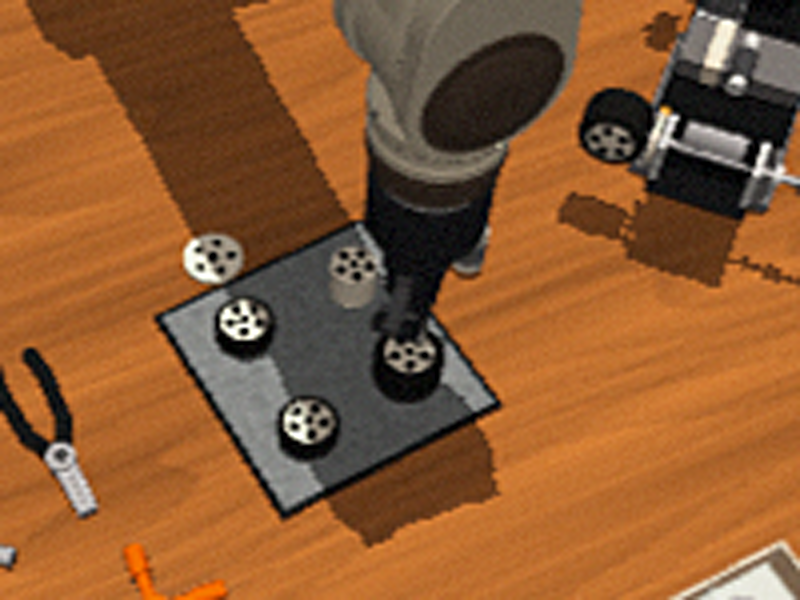

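The fingertips are over the wide spare at (408,355) with a gap, and everything is still in place. I'll hold a little longer, lift high, and go to the wrench.

Emit:
apply_moves(
  rows=[
    [[0, 0, 0], [0, 0, 0], 0],
    [[0, 0, 0], [0, 0, 0], 0],
    [[0, 0, 0], [0, 0, 0], 0],
    [[0, 0, 0], [0, 0, 0], 0],
    [[0, 0, 0], [0, 0, 0], 0],
    [[0, 0, 0], [0, 0, 0], 0],
    [[0, 0, 0], [0, 0, 0], 0],
    [[0, 0, 0], [0, 0, 0], 0],
    [[0, 0, 0], [0, 0, 0], 0],
    [[0, 0, 0], [0, 0, 0], 0],
    [[0, 0, 0], [0, 0, 0], 0],
    [[0, 0, 0], [0, 0, 0], 0],
    [[0, 0, 0], [0, 0, 0], 0],
    [[0, 0, 0], [0, 0, 0], 0],
    [[0, 0, 0], [0, 0, 0], 0],
    [[0, 0, 0], [0, 0, 0], 0],
    [[0, 0, 0], [0, 0, 0], 0],
    [[0, 0, 0], [0, 0, 0], 0],
    [[0, 0, 0], [0, 0, 0], 0],
    [[0, 0, 0], [0, 0, 0], 0],
  ],
)

```text
time: 12.65
ee_pos: [0.5532, -0.0087, 0.1369]
tcp_rot: [-180.0, -0.0, 45.1]
wrist_force: [-0.3, -0.4, 0.2]
opening: -0.0001
grasp_force: 0.0
```

Emit:
apply_moves(
  rows=[
    [[0, 0, -0.2], [0, 0, 0], 0],
    [[0, 0, -0.5], [0, 0, 0], 0],
    [[0, 0, -0.8], [0, 0, 0], 0],
    [[0, 0, -1], [0, 0, 0], 0],
  ],
)

```text
time: 13.05
ee_pos: [0.5534, -0.0087, 0.2392]
tcp_rot: [179.9, -0.1, 45.1]
wrist_force: [0.2, -1.0, -0.5]
opening: 0.0001
grasp_force: 0.0
```

Emit:
apply_moves(
  rows=[
    [[0, 0, -0.3], [0, 0, 0], 0],
    [[0, 0, -0.5], [0, 0, 0], 0],
    [[0, 0, -0.6], [0, 0, 0], 0],
    [[0, 0, -0.6], [0, 0, 0], 0],
  ],
)

```text
time: 13.45
ee_pos: [0.5536, -0.0087, 0.298]
tcp_rot: [179.9, -0.1, 45.1]
wrist_force: [0.2, 1.0, -1.3]
opening: -0.0002
grasp_force: 0.0
```

Emit:
apply_moves(
  rows=[
    [[-0.2, 0.2, 0], [0, 0, 0], 0],
    [[-0.5, 0.5, 0], [0, 0, 0], 0],
    [[-0.83, 0.78, 0], [0, 0, 0], 0],
  ],
)

```text
time: 13.75
ee_pos: [0.5497, -0.1233, 0.2951]
tcp_rot: [-179.9, 0.1, 45.2]
wrist_force: [0.6, -0.1, -0.8]
opening: 0.0004
grasp_force: 0.0
```

Emit:
apply_moves(
  rows=[
    [[-0.25, 0.25, 0], [0, 0, 0], 0],
    [[-0.55, 0.52, 0], [0, 0, 0], 0],
    [[-0.83, 0.78, 0], [0, 0, 0], 0],
  ],
)

```text
time: 14.05
ee_pos: [0.5458, -0.238, 0.2951]
tcp_rot: [-179.9, 0.0, 45.1]
wrist_force: [0.8, 0.3, 0.2]
opening: -0.0003
grasp_force: 0.0
```

Emit:
apply_moves(
  rows=[
    [[-0.25, 0.25, 0], [0, 0, 0], 0],
    [[-0.55, 0.52, 0], [0, 0, 0], 0],
    [[-0.84, 0.78, 0], [0, 0, 0], 0],
    [[-0.84, 0.78, 0], [0, 0, 0], 0],
    [[-0.84, 0.78, 0], [0, 0, 0], 0],
  ],
)

```text
time: 14.55
ee_pos: [0.5418, -0.3516, 0.2948]
tcp_rot: [-179.8, 0.0, 45.0]
wrist_force: [0.3, 0.7, 0.0]
opening: 0.0002
grasp_force: 0.0
```

Next I descend 180 mm to TCP z of about 0.115, which puts the tips about 29 mm above the wrench.

Emit:
apply_moves(
  rows=[
    [[0, 0, 0.2], [0, 0, 0], 0],
    [[0, 0, 0.45], [0, 0, 0], 0],
    [[0, 0, 0.7], [0, 0, 0], 0],
    [[0, 0, 0.9], [0, 0, 0], 0],
    [[0, 0, 0.9], [0, 0, 0], 0],
  ],
)

```text
time: 15.05
ee_pos: [0.5415, -0.349, 0.2033]
tcp_rot: [-179.7, 0.1, 45.1]
wrist_force: [-0.4, 0.5, 0.4]
opening: -0.0004
grasp_force: 0.0
```

Emit:
apply_moves(
  rows=[
    [[0, 0, 0.2], [0, 0, 0], 0],
    [[0, 0, 0.4], [0, 0, 0], 0],
    [[0, 0, 0.6], [0, 0, 0], 0],
    [[0, 0, 0.8], [0, 0, 0], 0],
    [[0, 0, 0.9], [0, 0, 0], 0],
    [[0, 0, 0.9], [0, 0, 0], 0],
    [[0, 0, 0.9], [0, 0, 0], 0],
    [[0, 0, 0.9], [0, 0, 0], 0],
    [[0, 0, 0.9], [0, 0, 0], 0],
    [[0, 0, 0.9], [0, 0, 0], 0],
  ],
)

```text
time: 16.05
ee_pos: [0.5425, -0.3511, 0.1176]
tcp_rot: [179.9, -0.0, 45.1]
wrist_force: [0.8, -0.5, 0.3]
opening: -0.0
grasp_force: 0.0
```

Emit:
apply_moves(
  rows=[
    [[0, 0, 0], [0, 0, 0], 0],
    [[0, 0, 0], [0, 0, 0], 0],
    [[0, 0, 0], [0, 0, 0], 0],
    [[0, 0, 0], [0, 0, 0], 0],
    [[0, 0, 0], [0, 0, 0], 0],
    [[0, 0, 0], [0, 0, 0], 0],
    [[0, 0, 0], [0, 0, 0], 0],
    [[0, 0, 0], [0, 0, 0], 0],
    [[0, 0, 0], [0, 0, 0], 0],
    [[0, 0, 0], [0, 0, 0], 0],
    [[0, 0, 0], [0, 0, 0], 0],
    [[0, 0, 0], [0, 0, 0], 0],
    [[0, 0, 0], [0, 0, 0], 0],
    [[0, 0, 0], [0, 0, 0], 0],
    [[0, 0, 0], [0, 0, 0], 0],
    [[0, 0, 0], [0, 0, 0], 0],
    [[0, 0, 0], [0, 0, 0], 0],
    [[0, 0, 0], [0, 0, 0], 0],
    [[0, 0, 0], [0, 0, 0], 0],
    [[0, 0, 0], [0, 0, 0], 0],
  ],
)

```text
time: 18.05
ee_pos: [0.5422, -0.351, 0.1169]
tcp_rot: [180.0, 0.0, 45.1]
wrist_force: [-0.2, 0.5, 0.5]
opening: 0.0004
grasp_force: 0.0
```

```bash
python3 - <<'E'
from workcell import imaging
import cv2
p,_=imaging.camera("scene")
cv2.imwrite("pics/p3.png",cv2.resize(p[160:310,80:280,::-1],(800,600),interpolation=cv2.INTER_CUBIC))
E
```

```text
(no output)
```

View pics/p3.png

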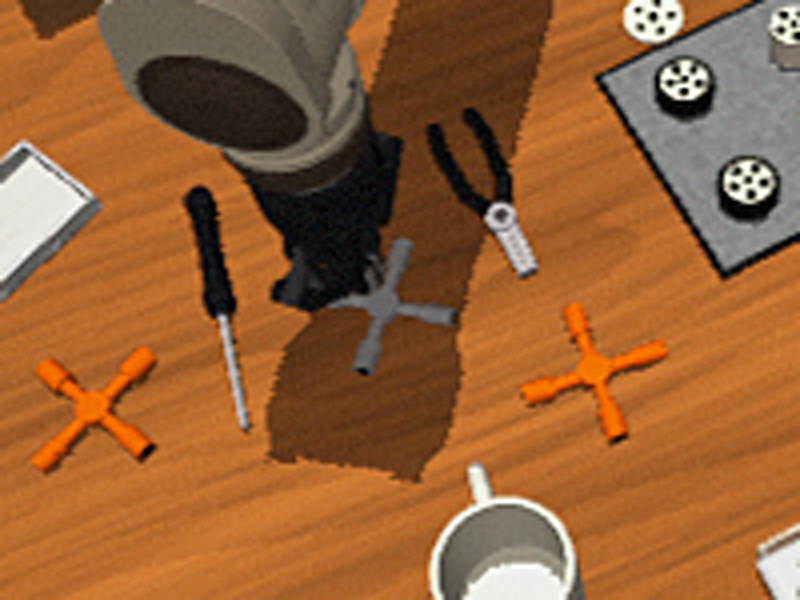

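The fingertips at (370,275) are just above the steel cross centred at (385,303). The driver, pliers and orange crosses are undisturbed. I'll hold one second more and hand in.

Emit:
apply_moves(
  rows=[
    [[0, 0, 0], [0, 0, 0], 0],
    [[0, 0, 0], [0, 0, 0], 0],
    [[0, 0, 0], [0, 0, 0], 0],
    [[0, 0, 0], [0, 0, 0], 0],
    [[0, 0, 0], [0, 0, 0], 0],
    [[0, 0, 0], [0, 0, 0], 0],
    [[0, 0, 0], [0, 0, 0], 0],
    [[0, 0, 0], [0, 0, 0], 0],
    [[0, 0, 0], [0, 0, 0], 0],
    [[0, 0, 0], [0, 0, 0], 0],
  ],
)

```text
time: 19.1
ee_pos: [0.5422, -0.351, 0.1169]
tcp_rot: [180.0, -0.0, 45.1]
wrist_force: [-0.1, -0.5, 0.2]
opening: -0.0001
grasp_force: 0.0
```

```bash
python3 -c "
from workcell import bot
print(bot.job_done())"
```

```text
the job is handed in; nothing more can be done
None
```

I pointed at the bare axle end, then the wide spare wheel, then the steel cross wrench, holding over two seconds about 3 cm above each, and handed the job in at 19 s still pointing at the wrench; nothing was touched or moved.

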